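# Push-rivet a circuit board to its tray in diagonal order

### The arm

A 7-joint arm with a two-finger parallel gripper is mounted at the origin on a cart in front of the work surface, level with it; the furniture and walls round the work are solid. World frame = base frame: x ahead of the robot, y to its left, z up, the work surface at z = 0. Lengths are in m, angles in degrees, forces in N, time in s.
With the tool pointing down it reaches from about 0.425 to 0.95 m from the base axis. Payload 4.7 kg.
Tool frame: the origin (TCP) lies at the very end of the fingers, on their centre line; the grasp point (between the pads) lies 19 mm behind it; y points along the fingers, x is the direction in which the jaws open and shut, and the axes are right-handed (so a half turn about y gives the same grasp; the last joint's range is limited). The gripper opens to 85 mm and grips with 20 to 120 N. Pads are 22 mm wide; open, the fingers measure 114 mm over their backs; the gripper's body (76 mm by 85 mm) begins 54 mm behind the grasp point. The pads swing forward as they close: fully open they stand 13 mm farther back than shut.
Start: joints at [75.464, 26.849, -2.785, 87.806, 1.381, 65.374, -4.715], TCP at [0.151, -0.658, 0.231] pointing down, gripper open.
Joint ranges: [-148.3, 148.3], [-19.14, 114.17], [-79.39, 73.82], [5.75, 140.21], [-59.74, 239.74], [12.07, 113.84], [-152.46, 152.46]. Speed limits (degrees/s): [147.25, 147.25, 180, 180, 180, 180, 180].

### API

Orientations are given as a 3x3 rotation matrix whose columns are the frame's x, y, z axes.
In Python, from bench import telemetry, optics, bot gives the robot as it stands.
- The arm moves only by the shell command python3 -m jog 'ROWS'. ROWS is JSON, a list of rows, each an object with "slide": the shift along the world's x, y, z in m, a list of three; "turn": the turn about the world's z in rad; "claw": the closure, from 0 (fully open) to 1 (shut). A call has 1 to 20 rows; each row shifts and turns the commanded pose from where the row before left it; what a row does not reach is not made up. A row lasts 1/12 s, in which the tool goes at most 41.7 mm and 7.16 degrees, less where a joint would pass 70% of its speed; a pose out of reach is approached as far as the arm can. A call is refused whole if a number of a shift passes 0.0417 or a number of a turn 0.125, either way. A call with a gripper value outside its range is refused whole. The fingers move at their own pace and stop on an object; the grip force is fixed at half the most. Time passes only in rows, so rows that do not move let the fingers close. It gives the time, the measured TCP pose, the force and the opening at its end, in the units of the state.
- telemetry.get_state(): the state, without advancing time (a new reading comes with each control period).
- optics.camera(name): name is "scene" or "top"; returns (picture, depth): 384x512x3 uint8, red, green, blue; 384x512 float32, m along the optical axis (not along the pixel's ray), 0 where there is no reading.
- optics.camera_info(name): a dict with "K" (3x3 intrinsics, pixels), "R" (3x3) and "t" (3): a world point X has camera coordinates R X + t. Camera axes: x right, y down, z forward; pixel columns grow to the right and rows downward; lengths in m; the calibration is good to about 2 mm. A picture is of the moment at which its call begins. camera_info takes no time and is no camera call.
- bot.finish_job(): hands the job in, once; it reports no verdict.
The state is a dict: "time_s": time; "qpos": joint angles; "joint_vel": joint speeds; "joint_efforts": joint torques, N m; "ee_pos": TCP position; "ee_rot": TCP orientation; "ft_force": force on the tool from outside, world axes, zero at the start; "moment": the same for the moment, N m; "finger_gap": opening from 0.0 (shut) to 1.0 (fully open).
Only numpy, scipy, OpenCV 4.12 (cv2) and the standard library are available. Lean on these libraries where they do the work, as an engineer would, in place of code of your own. Each camera call takes 0.05 s, during which the arm holds its last target.

### The job

Fasten the circuit board to its tray: with the fingertips press the four raised nylon rivet plungers fully home, one at a time and going across the diagonals so that the board is not bowed - first the one at the corner by the tall capacitor, then the one diagonally opposite, then the one at the corner by the finned heat sink, and last the remaining one. Press lightly (the board cracks under about 35 N) and only push: do not lift the tray or shove it along the bench, and leave the pliers, the small screwdriver and the flux bottle where they are.

Things in the scene. Friction and masses are not known exactly. Their poses are not given: they have to be found in the camera images.
- board_tray: shallow aluminium tray, 190 x 130 mm, lips 13 mm high, about 0.9 kg, loose on rubber feet; origin at the centre of its underside, x along its long side, z up. Centred in it lies a green circuit board 160 x 100 mm, top face at 16 mm. The four rivets sit at x +-73, y +-43 mm; within 25 mm of each nothing stands higher than the board
- capacitor_top (a point): centre of the top of the tall capacitor, a black cylinder 20 mm in diameter, at x -36, y +18 mm in the tray's frame, 44 mm above the bench
- heat_sink_top (a point): centre of the top of the dark grey finned heat sink, 16 x 30 mm, at x +37, y +13 mm in the tray's frame, 40 mm above the bench. Lower parts stand at mid-length of the board's long edges: a grey screw terminal strip (y -42 mm, top 27 mm) and a black pin header (y +41 mm, top 24 mm)
- rivet_cap_top (a point): centre of the top of the plunger in the corner nearest the tall capacitor (tray x -73, y +43 mm): an off-white nylon button 11 mm in diameter, its top 25.4 mm above the bench when raised and 20.4 mm when home; moves with the plunger
- rivet_cap_opp_top (a point): the same, of the plunger diagonally opposite the capacitor's corner (tray x +73, y -43 mm)
- rivet_sink_top (a point): the same, of the plunger in the corner nearest the finned heat sink (tray x +73, y +43 mm)
- rivet_sink_opp_top (a point): the same, of the plunger diagonally opposite the heat sink's corner (tray x -73, y -43 mm)
- rivet_cap (a joint): travel of the plunger nearest the capacitor, m: 0 raised, 0.005 fully home, where it meets a hard stop. It slides down against a steady friction of about 5 N, has no spring and stays where it is pushed
- rivet_cap_opp (a joint): the same, for the plunger diagonally opposite the capacitor's corner
- rivet_sink (a joint): the same, for the plunger nearest the heat sink
- rivet_sink_opp (a joint): the same, for the plunger diagonally opposite the heat sink's corner
- nose_pliers: long-nose pliers with dark grey grips with yellow ends, 62 x 147 x 13 mm, lying loose to the left of the tray; origin under their middle, y along their length; to be left alone
- precision_driver: thin screwdriver with a black handle, 125 mm long, 11 mm thick, lying loose between the tray and the pliers; origin under its middle, y along its length; to be left alone
- flux_bottle: upright dropper bottle 94 mm high, 33 mm in diameter, with a pointed cap, standing loose to the right of the tray; origin under its middle; to be left alone

How it is judged:
By the outcome, as a careful person would: the job done as asked, in the order asked, and still so for the second after the job is handed in, with the robot touching nothing.
It also fails if it takes over 48 s, if anything falls off the work surface, if the arm or the gripper's body presses on something with over 40 N, if the wrist force passes 120 N, or if a joint passes its speed limit or range.

## Working session

There is one attempt and no reset: what is moved stays moved. The work goes in short steps, Python scripts to look and compute and a shell command to move; the robot and the scene stay as the last step left them, time stands still between calls to the robot, and variables do not carry over. Pictures are saved under pics/ and viewed, and the job is handed in when it is done.

```bash
ls; mkdir -p pics; python3 - <<'E'
from bench import telemetry, optics, bot
import cv2,numpy as np
for n in("scene","top"):
    p,d=optics.camera(n); cv2.imwrite(f"pics/{n}0.png",p[:,:,::-1]); np.save(f"{n}_d.npy",d); np.save(f"{n}_p.npy",p)
    print(n,optics.camera_info(n))
print(telemetry.get_state())
E
```

```text
pics
scene {'K': array([[394.37653466,   0.        , 254.25440125],
       [  0.        , 394.37653466, 192.44625219],
       [  0.        ,   0.        ,   1.        ]]), 'R': array([[ 0.78107116, -0.62438282,  0.00859893],
       [-0.28565893, -0.36952223, -0.88422412],
       [ 0.55527185,  0.6881856 , -0.46698368]]), 't': array([-0.40474549,  0.1962008 ,  0.66633463])}
top {'K': array([[354.44270579,   0.        , 253.52234478],
       [  0.        , 354.44270579, 197.81229299],
       [  0.        ,   0.        ,   1.        ]]), 'R': array([[ 0.01510932, -0.99971376, -0.01855035],
       [-0.9949791 , -0.01319688, -0.09920899],
       [ 0.09893578,  0.01995619, -0.99489369]]), 't': array([-0.0015238 ,  0.53468644,  0.87152723])}
{'time_s': 0.1, 'qpos': array([75.46505817, 26.89409203, -2.7832245 , 87.86874179,  1.37886309,
       65.37466204, -4.71487128]), 'joint_vel': array([-0.02483829, -0.20494888,  0.19694741, -0.22998733,  0.06014825,
       -0.06110396, -0.12794714]), 'joint_efforts': array([ 4.29627653e-04, -5.11516356e+01, -4.72369697e-02, -2.38388801e+01,
        1.07480944e-02,  4.35496142e-03, -5.41569221e-06]), 'ee_pos': array([ 0.15034471, -0.65749085,  0.23033597]), 'ee_rot': array([[ 2.22902485e-01, -4.45028098e-04,  9.74840645e-01],
       [-9.74839057e-01,  1.76045899e-03,  2.22902926e-01],
       [-1.81536504e-03, -9.99998351e-01, -4.14200876e-05]]), 'ft_force': array([ 0.74424698,  0.52611229, -0.34796273]), 'moment': array([-8.58648821e-05, -5.94293218e-02,  2.54709312e-03]), 'finger_gap': 0.9982122237144807}
```

View pics/scene0.png

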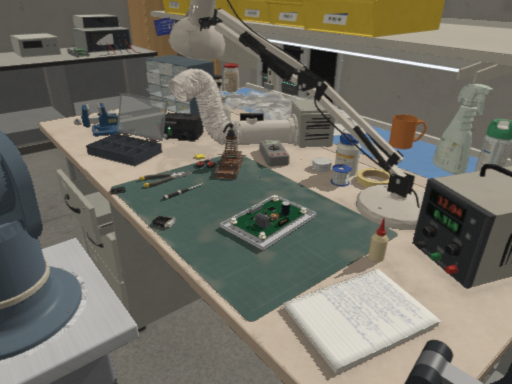

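View pics/top0.png

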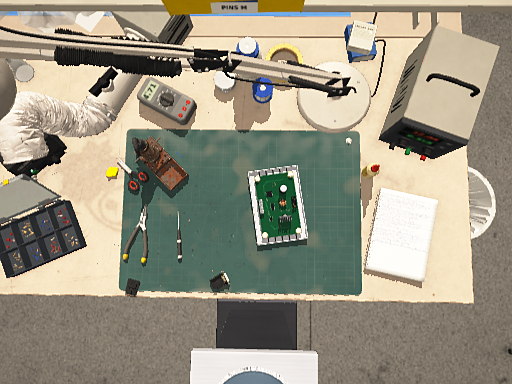

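The tray is at about (279,205) in the top picture and (268,220) in the scene picture. The pliers are at (140,235), the driver at (180,235) and the bottle at (370,170) in the top picture. I'll enlarge the tray.

```bash
python3 - <<'E'
import cv2,numpy as np
p=np.load("top_p.npy")[155:255,235:325,::-1]; a=cv2.resize(p,None,fx=6,fy=6,interpolation=cv2.INTER_NEAREST); cv2.imwrite("pics/topz.png",a)
p=np.load("scene_p.npy")[185:255,210:330,::-1]; a=cv2.resize(p,None,fx=6,fy=6,interpolation=cv2.INTER_NEAREST); cv2.imwrite("pics/scz.png",a)
E
```

```text
(no output)
```

View pics/topz.png

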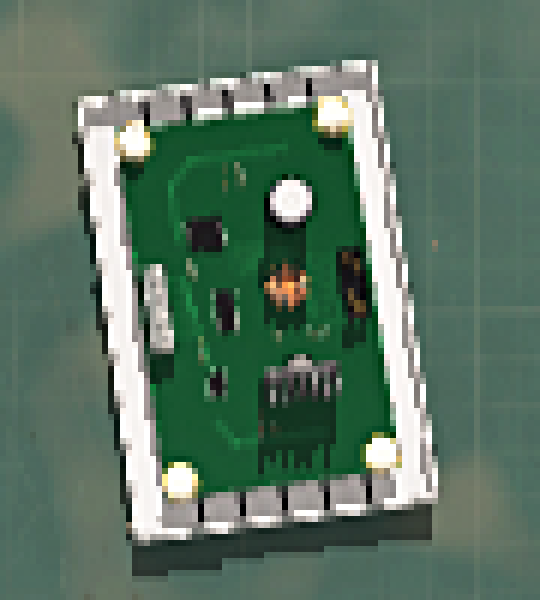

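View pics/scz.png

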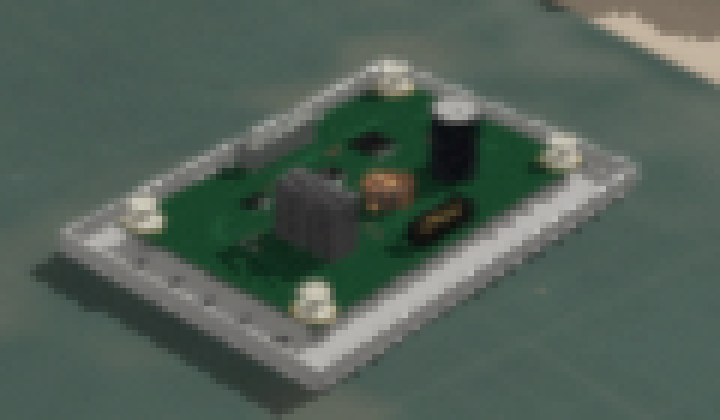

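The tray is clearly resolved. In the enlarged top view the capacitor rivet is at (332,114), its opposite at (180,479), the heat-sink rivet at (382,453) and the remaining one at (134,141). Next step is to locate them by casting rays from both views.

```bash
cat > h.py <<'E'
import numpy as np,cv2
from bench import optics
LOC=dict(cap=(-73,43),cap_opp=(73,-43),sink=(73,43),sink_opp=(-73,-43))
def ray(n,u,v):
    i=optics.camera_info(n);R=i["R"];o=-R.T@i["t"];return o,R.T@np.linalg.inv(i["K"])@[u,v,1]
def onp(n,u,v,z):
    o,d=ray(n,u,v);return o+d*(z-o[2])/d[2]
def proj(n,X):
    i=optics.camera_info(n);c=i["K"]@(i["R"]@np.asarray(X,float)+i["t"]);return c[:2]/c[2]
def centroid(p,u,v,r=4,thr=None):
    u0,v0=int(round(u)),int(round(v))
    w=p[v0-r:v0+r+1,u0-r:u0+r+1].astype(float)
    # nylon: bright + warm, against green/grey
    m=((w[:,:,0]>thr)&(w[:,:,0]>w[:,:,2]+2)) 
    ys,xs=np.nonzero(m);return xs.mean()+u0-r,ys.mean()+v0-r,len(xs)
def tri(a,b):
    A=[];B=[]
    for o,d in(a,b):
        d=d/np.linalg.norm(d);P=np.eye(3)-np.outer(d,d);A.append(P);B.append(P@o)
    x=np.linalg.solve(sum(A),sum(B));return x,max(np.linalg.norm(P@x-q) for P,q in zip(A,B))
def rigid(loc,W):
    L=np.array(loc,float)/1000;W=np.array(W)[:,:2];l=L-L.mean(0);w=W-W.mean(0)
    th=np.arctan2((l[:,0]*w[:,1]-l[:,1]*w[:,0]).sum(),(l*w).sum())
    R=np.array([[np.cos(th),-np.sin(th)],[np.sin(th),np.cos(th)]])
    t=W.mean(0)-R@L.mean(0);return R,t,th
E
python3 - <<'E'
from h import *
pt=np.load("top_p.npy");ps=np.load("scene_p.npy")
T=dict(cap=(332,114),cap_opp=(180,479),sink=(382,453),sink_opp=(134,141))
S=dict(cap=(562,150),cap_opp=(145,212),sink=(315,300),sink_opp=(395,75))
W=[]
for k in T:
    u,v=235+T[k][0]/6-.5,155+T[k][1]/6-.5
    c=centroid(pt,u,v,4,180);s0=(210+S[k][0]/6-.5,185+S[k][1]/6-.5)
    s=centroid(ps,*s0,4,140)
    X=onp("top",c[0],c[1],.023)
    x,e=tri(ray("top",*c[:2]),ray("scene",*s[:2]))
    W.append(X);print(k,np.round((u,v)+c,1),np.round(s0+s,1),"plane",X.round(4),"tri",x.round(4),"err",e.round(4),"sc",onp("scene",*s[:2],.021).round(4))
R,t,th=rigid(list(LOC.values()),W);print(np.degrees(th),t)
for (k,l),w in zip(LOC.items(),W):print(k,(R@np.array(l)/1000+t).round(4),w[:2].round(4))
for nm,l,z,px in(("capac",(-36,18),.044,(291,201)),):
    print(nm,(R@np.array(l)/1000+t).round(4),onp("top",235+px[0]/6-.5,155+px[1]/6-.5,z).round(4))
# depth: obstacles overhead near tray
d=np.load("top_d.npy");i=optics.camera_info("top")
v,u=np.mgrid[0:384,0:512];P=np.stack([(u-i["K"][0,2])/i["K"][0,0]*d,(v-i["K"][1,2])/i["K"][1,1]*d,d],-1)
X=(P-i["t"])@i["R"];m=(d>0)&(np.hypot(X[...,0]-t[0],X[...,1]-t[1])<.45)&(X[...,2]>.06)
for a in np.arange(.1,1.0,.1):
    print(round(a,1),["%.2f"%(X[...,2][m&(abs(X[...,0]-a)<.05)&(abs(X[...,1]-b)<.05)].max(initial=0)) for b in np.arange(-.5,.5,.1)])
E
```

```text
cap [289.8 173.5 291.1 172.9  27. ] [303.2 209.5 303.6 209.8  30. ] plane [ 0.6002 -0.089   0.023 ] tri [ 0.5993 -0.088   0.0192] err 0.0021 sc [ 0.5949 -0.0892  0.021 ]
cap_opp [264.5 234.3 263.4 235.1  20. ] [233.7 219.8 233.  219.8  34. ] plane [ 0.4411 -0.0203  0.023 ] tri [ 0.4408 -0.0202  0.0181] err 0.0002 sc [ 0.438  -0.0238  0.021 ]
sink [298.2 230.  299.5 230.7  22. ] [262.  234.5 262.3 234.9  30. ] plane [ 0.4535 -0.1106  0.023 ] tri [ 0.4527 -0.1103  0.0204] err 0.001 sc [ 0.4513 -0.1105  0.021 ]
sink_opp [256.8 178.  256.  178.3  25. ] [275.3 197.  275.2 196.8  25. ] plane [5.852e-01 5.000e-04 2.300e-02] tri [0.5855 0.0006 0.0201] err 0.0002 sc [ 5.842e-01 -4.000e-04  2.100e-02]
-171.61080279513018 [ 0.51999038 -0.05486753]
cap [ 0.5985 -0.0868] [ 0.6002 -0.089 ]
cap_opp [ 0.4415 -0.023 ] [ 0.4411 -0.0203]
sink [ 0.454  -0.1081] [ 0.4535 -0.1106]
sink_opp [ 0.5859 -0.0017] [5.852e-01 5.000e-04]
capac [ 0.5582 -0.0674] [ 0.5584 -0.0672  0.044 ]
0.1 ['0.00', '0.00', '0.00', '0.00', '0.00', '0.00', '0.00', '0.00', '0.00', '0.00']
0.2 ['0.00', '0.00', '0.00', '0.00', '0.00', '0.00', '0.00', '0.00', '0.00', '0.00']
0.3 ['0.00', '0.00', '0.00', '0.00', '0.00', '0.00', '0.00', '0.00', '0.00', '0.00']
0.4 ['0.00', '0.00', '0.00', '0.00', '0.00', '0.00', '0.00', '0.00', '0.00', '0.00']
0.5 ['0.00', '0.00', '0.00', '0.00', '0.00', '0.00', '0.00', '0.00', '0.00', '0.00']
0.6 ['0.16', '0.17', '0.09', '0.00', '0.00', '0.00', '0.00', '0.00', '0.13', '0.00']
0.7 ['0.17', '0.17', '0.17', '0.00', '0.00', '0.00', '0.28', '0.33', '0.38', '0.00']
0.8 ['0.00', '0.39', '0.39', '0.39', '0.43', '0.44', '0.44', '0.39', '0.39', '0.00']
0.9 ['0.00', '0.00', '0.06', '0.06', '0.00', '0.13', '0.09', '0.00', '0.00', '0.00']
```

The rigid fit puts the tray at about (0.520,-0.055), turned -171.6°, and the capacitor top checks to 0.3 mm. The buttons' raw spread is about 5 mm too wide in y because the mask picked up the lip, but that averages out in the fit. I'll move over the first rivet with the jaws shut.

```bash
python3 -m jog '[{"slide":[0.0249,0.0317,0],"turn":0,"claw":1},{"slide":[0.0249,0.0317,0],"turn":0,"claw":1},{"slide":[0.0249,0.0317,0],"turn":0,"claw":1},{"slide":[0.0249,0.0317,0],"turn":0,"claw":1},{"slide":[0.0249,0.0317,0],"turn":0,"claw":1},{"slide":[0.0249,0.0317,0],"turn":0,"claw":1},{"slide":[0.0249,0.0317,0],"turn":0,"claw":1},{"slide":[0.0249,0.0317,0],"turn":0,"claw":1},{"slide":[0.0249,0.0317,0],"turn":0,"claw":1},{"slide":[0.0249,0.0317,0],"turn":0,"claw":1},{"slide":[0.0249,0.0317,0],"turn":0,"claw":1},{"slide":[0.0249,0.0317,0],"turn":0,"claw":1},{"slide":[0.0249,0.0317,0],"turn":0,"claw":1},{"slide":[0.0249,0.0317,0],"turn":0,"claw":1},{"slide":[0.0249,0.0317,0],"turn":0,"claw":1},{"slide":[0.0249,0.0317,0],"turn":0,"claw":1},{"slide":[0.0249,0.0317,0],"turn":0,"claw":1},{"slide":[0.0249,0.0317,0],"turn":0,"claw":1},{"slide":[0,0,0],"turn":0,"claw":1},{"slide":[0,0,0],"turn":0,"claw":1}]'
```

```text
time_s: 1.77
ee_pos: [0.5994, -0.0841, 0.2306]
ee_rot: [[0.229, -0.001, 0.974], [-0.974, 0.001, 0.229], [-0.002, -1.0, -0.0]]
ft_force: [-0.1, -0.2, 0.0]
finger_gap: -0.0
```

```bash
python3 -m jog '[{"slide":[0,-0.001,-0.04],"turn":0,"claw":1},{"slide":[0,-0.001,-0.04],"turn":0,"claw":1},{"slide":[0,0,-0.04],"turn":0,"claw":1},{"slide":[0,0,-0.04],"turn":0,"claw":1},{"slide":[0,0,-0.02],"turn":0,"claw":1},{"slide":[0,0,0],"turn":0,"claw":1},{"slide":[0,0,0],"turn":0,"claw":1},{"slide":[0,0,0],"turn":0,"claw":1}]'
python3 - <<'E'
from h import *
p,d=optics.camera("scene");cv2.imwrite("pics/sc1.png",cv2.resize(p[150:250,220:350,::-1],None,fx=6,fy=6,interpolation=cv2.INTER_NEAREST))
p,d=optics.camera("top");cv2.imwrite("pics/tp1.png",cv2.resize(p[140:260,225:345,::-1],None,fx=5,fy=5,interpolation=cv2.INTER_NEAREST))
from bench import telemetry
s=telemetry.get_state();print(s["ee_pos"],s["ft_force"])
print([((proj("scene",s["ee_pos"]+[0,0,dz])-[220,150]+.5)*6).round(0) for dz in(0,-.025)])
E
```

```text
time_s: 2.43
ee_pos: [0.5997, -0.0904, 0.053]
ee_rot: [[0.222, 0.003, 0.975], [-0.975, -0.001, 0.222], [0.001, -1.0, 0.002]]
ft_force: [-0.2, -0.2, -0.2]
finger_gap: -0.003
[ 0.60028435 -0.08999642  0.05370439] [-0.62017061  0.16189451  0.23597666]
[array([522., 285.]), array([517., 341.])]
```

View pics/sc1.png

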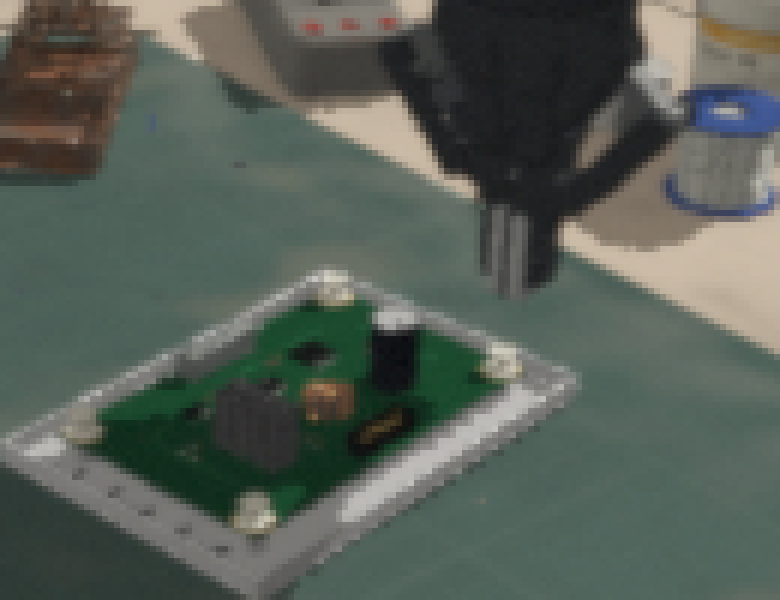

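View pics/tp1.png

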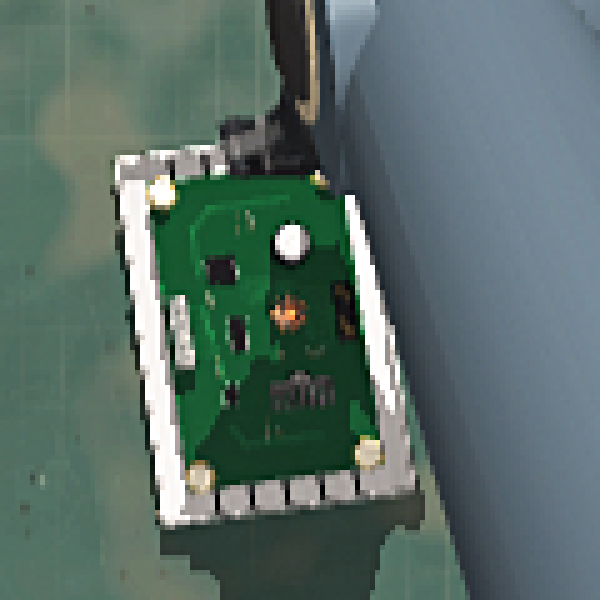

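The fingertips are shut at about (512,290) in the scene crop, above the capacitor rivet at (503,358). A small trim of about 3 mm matches the fit. I'll descend to just above the button.

```bash
python3 -m jog '[{"slide":[-0.0015,0.0028,-0.01],"turn":0,"claw":1},{"slide":[0,0,-0.01],"turn":0,"claw":1},{"slide":[0,0,-0.002],"turn":0,"claw":1},{"slide":[0,0,0],"turn":0,"claw":1},{"slide":[0,0,0],"turn":0,"claw":1},{"slide":[0,0,0],"turn":0,"claw":1},{"slide":[0,0,0],"turn":0,"claw":1}]'
```

```text
time_s: 3.12
ee_pos: [0.5975, -0.0866, 0.0295]
ee_rot: [[0.223, 0.001, 0.975], [-0.975, -0.0, 0.223], [0.0, -1.0, 0.0]]
ft_force: [-0.8, -0.5, -0.3]
finger_gap: -0.001
```

```bash
python3 -m jog '[{"slide":[0,0,-0.001],"turn":0,"claw":1},{"slide":[0,0,-0.001],"turn":0,"claw":1},{"slide":[0,0,0],"turn":0,"claw":1},{"slide":[0,0,0],"turn":0,"claw":1}]'
```

```text
time_s: 3.45
ee_pos: [0.5972, -0.0866, 0.0273]
ee_rot: [[0.223, -0.0, 0.975], [-0.975, -0.0, 0.223], [0.0, -1.0, -0.0]]
ft_force: [0.3, 0.3, 0.9]
finger_gap: -0.002
```

```bash
python3 -m jog '[{"slide":[0,0,-0.001],"turn":0,"claw":1},{"slide":[0,0,-0.001],"turn":0,"claw":1},{"slide":[0,0,-0.001],"turn":0,"claw":1},{"slide":[0,0,0],"turn":0,"claw":1},{"slide":[0,0,0],"turn":0,"claw":1}]'
python3 - <<'E'
from h import *
p,d=optics.camera("scene");cv2.imwrite("pics/sc2.png",cv2.resize(p[150:250,220:350,::-1],None,fx=6,fy=6,interpolation=cv2.INTER_NEAREST))
E
```

```text
time_s: 3.87
ee_pos: [0.5973, -0.0866, 0.0246]
ee_rot: [[0.223, 0.0, 0.975], [-0.975, -0.0, 0.223], [0.0, -1.0, 0.0]]
ft_force: [-0.2, -0.6, 2.7]
finger_gap: -0.0
```

View pics/sc2.png

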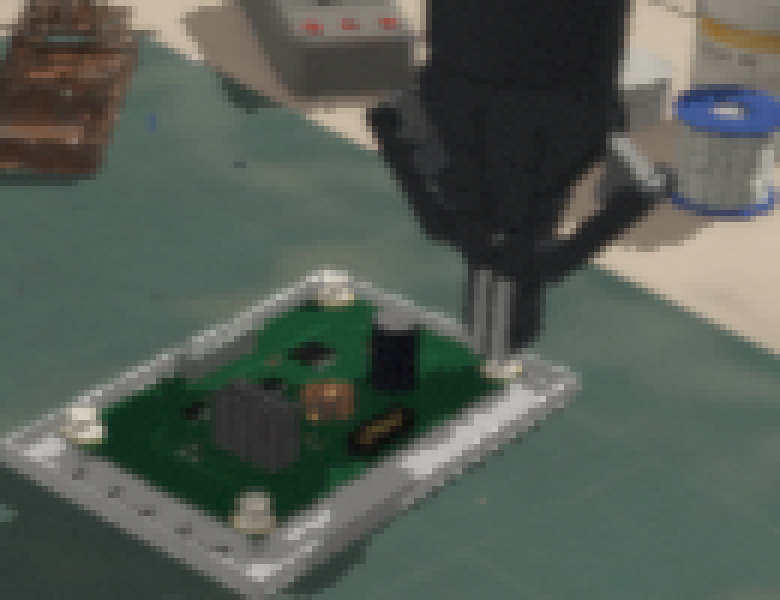

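The tip is on the plunger: contact shows at z=0.0246, and the flange is visible just below the tip at (500,370). Now to press.

```bash
python3 -m jog '[{"slide":[0,0,-0.0008],"turn":0,"claw":1},{"slide":[0,0,-0.0008],"turn":0,"claw":1},{"slide":[0,0,-0.0008],"turn":0,"claw":1},{"slide":[0,0,0],"turn":0,"claw":1}]'
```

```text
time_s: 4.25
ee_pos: [0.5973, -0.0867, 0.0221]
ee_rot: [[0.223, 0.0, 0.975], [-0.975, -0.0, 0.223], [0.0, -1.0, 0.0]]
ft_force: [-1.2, -0.1, 3.0]
finger_gap: 0.002
```

```bash
python3 -m jog '[{"slide":[0,0,-0.0005],"turn":0,"claw":1},{"slide":[0,0,-0.0005],"turn":0,"claw":1},{"slide":[0,0,0],"turn":0,"claw":1}]'
```

```text
time_s: 4.5
ee_pos: [0.5973, -0.0867, 0.021]
ee_rot: [[0.223, 0.0, 0.975], [-0.975, -0.0, 0.223], [0.0, -1.0, 0.0]]
ft_force: [-1.0, -0.6, 5.1]
finger_gap: -0.003
```

```bash
python3 -m jog '[{"slide":[0,0,-0.0005],"turn":0,"claw":1},{"slide":[0,0,-0.0005],"turn":0,"claw":1},{"slide":[0,0,0],"turn":0,"claw":1}]'
```

```text
time_s: 4.75
ee_pos: [0.5974, -0.0867, 0.0202]
ee_rot: [[0.223, 0.0, 0.975], [-0.975, -0.0, 0.223], [0.0, -1.0, 0.0]]
ft_force: [-1.2, 0.5, 5.9]
finger_gap: 0.003
```

```bash
python3 -m jog '[{"slide":[0,0,-0.0004],"turn":0,"claw":1},{"slide":[0,0,0],"turn":0,"claw":1}]'; python3 -m jog '[{"slide":[0,0,-0.0004],"turn":0,"claw":1},{"slide":[0,0,0],"turn":0,"claw":1}]'
```

```text
time_s: 4.92
ee_pos: [0.5974, -0.0866, 0.0201]
ee_rot: [[0.223, 0.0, 0.975], [-0.975, -0.0, 0.223], [0.0, -1.0, 0.0]]
ft_force: [-2.5, -1.0, 9.1]
finger_gap: 0.001
time_s: 5.08
ee_pos: [0.5974, -0.0866, 0.0201]
ee_rot: [[0.223, 0.0, 0.975], [-0.975, -0.0, 0.223], [0.001, -1.0, 0.0]]
ft_force: [-2.9, 1.2, 9.9]
finger_gap: 0.001
```

```bash
python3 -m jog '[{"slide":[0,0,-0.0006],"turn":0,"claw":1},{"slide":[0,0,0],"turn":0,"claw":1},{"slide":[0,0,0],"turn":0,"claw":1}]'; python3 -m jog '[{"slide":[0,0,-0.0004],"turn":0,"claw":1},{"slide":[0,0,0],"turn":0,"claw":1},{"slide":[0,0,0],"turn":0,"claw":1}]'
```

```text
time_s: 5.33
ee_pos: [0.5974, -0.0866, 0.02]
ee_rot: [[0.223, 0.0, 0.975], [-0.975, -0.001, 0.223], [0.001, -1.0, 0.0]]
ft_force: [-3.7, 0.1, 13.6]
finger_gap: 0.003
time_s: 5.58
ee_pos: [0.5974, -0.0867, 0.02]
ee_rot: [[0.223, 0.0, 0.975], [-0.975, -0.001, 0.223], [0.001, -1.0, 0.0]]
ft_force: [-4.0, 0.1, 17.2]
finger_gap: 0.0
```

The first plunger is home: z holds at 0.020 while the force rises to 17 N. I'll lift and go across to the opposite corner.

```bash
python3 -m jog '[{"slide":[0,0,0.01],"turn":0,"claw":1},{"slide":[0,0,0.03],"turn":0,"claw":1},{"slide":[0,0,0.03],"turn":0,"claw":1},{"slide":[0,0,0.03],"turn":0,"claw":1},{"slide":[-0.0312,0.0127,0],"turn":0,"claw":1},{"slide":[-0.0312,0.0127,0],"turn":0,"claw":1},{"slide":[-0.0312,0.0127,0],"turn":0,"claw":1},{"slide":[-0.0312,0.0127,0],"turn":0,"claw":1},{"slide":[-0.0312,0.0127,0],"turn":0,"claw":1},{"slide":[0,0,0],"turn":0,"claw":1},{"slide":[0,0,0],"turn":0,"claw":1},{"slide":[0,0,0],"turn":0,"claw":1},{"slide":[0,0,0],"turn":0,"claw":1}]'
python3 - <<'E'
from h import *
p,d=optics.camera("scene");np.save("s3.npy",p);cv2.imwrite("pics/sc3.png",cv2.resize(p[150:250,220:350,::-1],None,fx=6,fy=6,interpolation=cv2.INTER_NEAREST))
E
```

```text
time_s: 6.67
ee_pos: [0.4426, -0.0234, 0.1183]
ee_rot: [[0.222, 0.001, 0.975], [-0.975, 0.0, 0.222], [0.0, -1.0, 0.001]]
ft_force: [0.4, 0.3, -0.4]
finger_gap: -0.0
```

View pics/sc3.png

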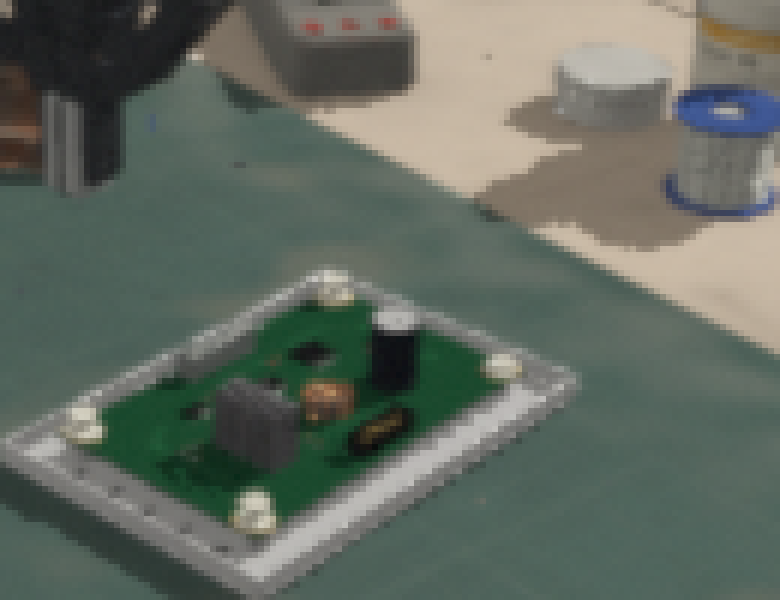

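The capacitor rivet at (500,365) is visibly lower now, and the tray corners haven't moved. Descending on the opposite rivet at (85,420).

```bash
python3 -m jog '[{"slide":[-0.001,0.0005,-0.03],"turn":0,"claw":1},{"slide":[0,0,-0.03],"turn":0,"claw":1},{"slide":[0,0,-0.02],"turn":0,"claw":1},{"slide":[0,0,-0.008],"turn":0,"claw":1},{"slide":[0,0,0],"turn":0,"claw":1},{"slide":[0,0,0],"turn":0,"claw":1},{"slide":[0,0,0],"turn":0,"claw":1},{"slide":[0,0,0],"turn":0,"claw":1}]'
python3 - <<'E'
from h import *
p,d=optics.camera("scene");cv2.imwrite("pics/sc4.png",cv2.resize(p[150:250,200:330,::-1],None,fx=6,fy=6,interpolation=cv2.INTER_NEAREST))
E
```

```text
time_s: 7.38
ee_pos: [0.4414, -0.0227, 0.0313]
ee_rot: [[0.223, 0.003, 0.975], [-0.975, -0.0, 0.223], [0.001, -1.0, 0.003]]
ft_force: [0.6, 0.2, -0.1]
finger_gap: 0.003
```

View pics/sc4.png

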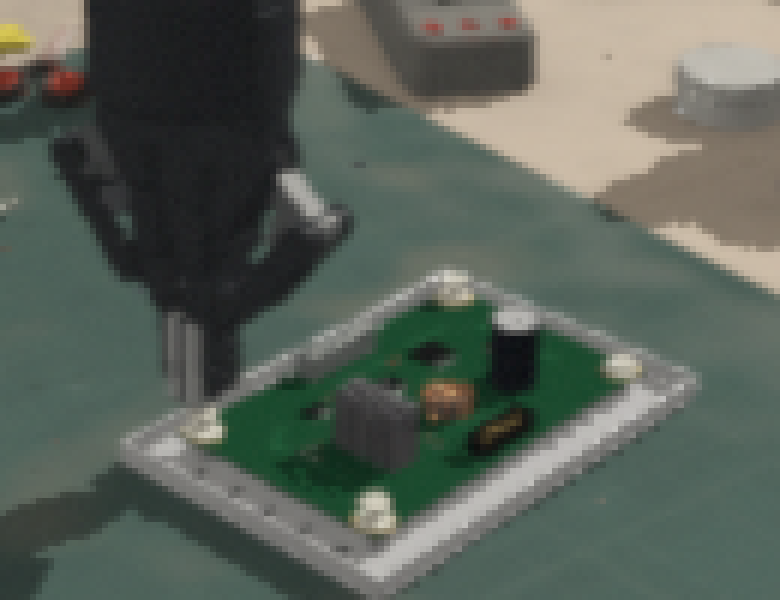

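The tip sits about 6 mm above the button at (205,412) and within about 1 pixel of it. Pressing.

```bash
python3 -m jog '[{"slide":[0,0,-0.002],"turn":0,"claw":1},{"slide":[0,0,-0.002],"turn":0,"claw":1},{"slide":[0,0,-0.001],"turn":0,"claw":1},{"slide":[0,0,-0.001],"turn":0,"claw":1},{"slide":[0,0,0],"turn":0,"claw":1}]'
```

```text
time_s: 7.85
ee_pos: [0.4404, -0.0227, 0.0243]
ee_rot: [[0.223, 0.0, 0.975], [-0.975, -0.0, 0.223], [0.0, -1.0, 0.0]]
ft_force: [-0.5, -0.7, 2.2]
finger_gap: -0.001
```

```bash
python3 -m jog '[{"slide":[0,0,-0.0008],"turn":0,"claw":1},{"slide":[0,0,-0.0008],"turn":0,"claw":1},{"slide":[0,0,-0.0008],"turn":0,"claw":1},{"slide":[0,0,0],"turn":0,"claw":1}]'
```

```text
time_s: 8.18
ee_pos: [0.4404, -0.0227, 0.0218]
ee_rot: [[0.223, 0.0, 0.975], [-0.975, -0.0, 0.223], [0.0, -1.0, 0.0]]
ft_force: [0.3, -0.1, 4.1]
finger_gap: 0.001
```

```bash
python3 -m jog '[{"slide":[0,0,-0.0008],"turn":0,"claw":1},{"slide":[0,0,-0.0008],"turn":0,"claw":1},{"slide":[0,0,0],"turn":0,"claw":1},{"slide":[0,0,0],"turn":0,"claw":1}]'
```

```text
time_s: 8.52
ee_pos: [0.4403, -0.0227, 0.0202]
ee_rot: [[0.223, 0.0, 0.975], [-0.975, -0.0, 0.223], [0.0, -1.0, 0.0]]
ft_force: [-0.1, -0.5, 4.3]
finger_gap: 0.003
```

Command z is now 0.0198.

```bash
python3 -m jog '[{"slide":[0,0,-0.0005],"turn":0,"claw":1},{"slide":[0,0,-0.0005],"turn":0,"claw":1},{"slide":[0,0,0],"turn":0,"claw":1}]'; python3 -m jog '[{"slide":[0,0,-0.0005],"turn":0,"claw":1},{"slide":[0,0,0],"turn":0,"claw":1},{"slide":[0,0,0],"turn":0,"claw":1}]'
```

```text
time_s: 8.77
ee_pos: [0.4404, -0.0227, 0.0199]
ee_rot: [[0.223, 0.0, 0.975], [-0.975, -0.001, 0.223], [0.001, -1.0, 0.0]]
ft_force: [-3.7, -0.6, 14.0]
finger_gap: -0.001
time_s: 9.02
ee_pos: [0.4404, -0.0227, 0.0198]
ee_rot: [[0.223, 0.0, 0.975], [-0.975, -0.001, 0.223], [0.001, -1.0, 0.0]]
ft_force: [-4.3, 0.1, 18.9]
finger_gap: 0.0
```

```bash
python3 -m jog '[{"slide":[0,0,-0.0005],"turn":0,"claw":1},{"slide":[0,0,0],"turn":0,"claw":1},{"slide":[0,0,0],"turn":0,"claw":1}]'
```

```text
time_s: 9.27
ee_pos: [0.4404, -0.0227, 0.0197]
ee_rot: [[0.223, 0.0, 0.975], [-0.975, -0.001, 0.223], [0.001, -1.0, 0.0]]
ft_force: [-5.4, -1.4, 24.5]
finger_gap: -0.006
```

The second plunger is home: a hard stop at 0.0198, with the force reaching 24 N. Next is the heat-sink corner.

```bash
python3 -m jog '[{"slide":[0,0,0.01],"turn":0,"claw":1},{"slide":[0,0,0.03],"turn":0,"claw":1},{"slide":[0,0,0.03],"turn":0,"claw":1},{"slide":[0.0043,-0.0285,0],"turn":0,"claw":1},{"slide":[0.0043,-0.0285,0],"turn":0,"claw":1},{"slide":[0.0043,-0.0285,0],"turn":0,"claw":1},{"slide":[0,0,0],"turn":0,"claw":1},{"slide":[0,0,0],"turn":0,"claw":1},{"slide":[0,0,-0.03],"turn":0,"claw":1},{"slide":[0,0,-0.025],"turn":0,"claw":1},{"slide":[0,0,-0.003],"turn":0,"claw":1},{"slide":[0,0,0],"turn":0,"claw":1},{"slide":[0,0,0],"turn":0,"claw":1},{"slide":[0,0,0],"turn":0,"claw":1},{"slide":[0,0,0],"turn":0,"claw":1}]'
python3 - <<'E'
from h import *
p,d=optics.camera("scene");cv2.imwrite("pics/sc5.png",cv2.resize(p[150:250,200:330,::-1],None,fx=6,fy=6,interpolation=cv2.INTER_NEAREST))
E
```

```text
time_s: 10.52
ee_pos: [0.4541, -0.108, 0.0313]
ee_rot: [[0.223, 0.003, 0.975], [-0.975, -0.001, 0.223], [0.001, -1.0, 0.002]]
ft_force: [0.3, -0.3, 0.2]
finger_gap: -0.002
```

View pics/sc5.png

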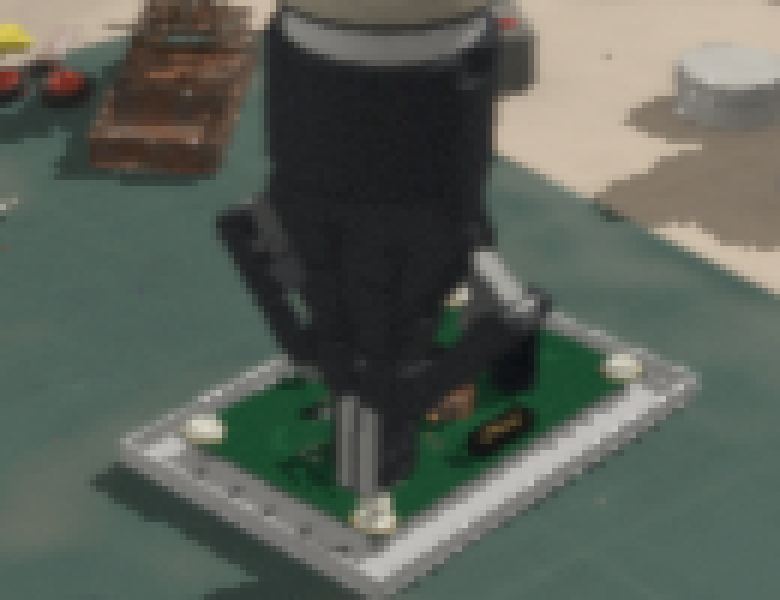

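The second rivet at (205,428) is down. The tip is above the heat-sink rivet at (375,505), and a trim of 1–2 mm towards the camera agrees with the raw measurements.

```bash
python3 -m jog '[{"slide":[-0.001,-0.0015,-0.002],"turn":0,"claw":1},{"slide":[0,0,-0.001],"turn":0,"claw":1},{"slide":[0,0,-0.001],"turn":0,"claw":1},{"slide":[0,0,-0.001],"turn":0,"claw":1},{"slide":[0,0,-0.001],"turn":0,"claw":1},{"slide":[0,0,0],"turn":0,"claw":1}]'
```

```text
time_s: 11.07
ee_pos: [0.4521, -0.1097, 0.0242]
ee_rot: [[0.223, -0.0, 0.975], [-0.975, -0.0, 0.223], [0.0, -1.0, -0.0]]
ft_force: [-0.2, 0.3, 3.1]
finger_gap: -0.001
```

```bash
python3 -m jog '[{"slide":[0,0,-0.0008],"turn":0,"claw":1},{"slide":[0,0,-0.0008],"turn":0,"claw":1},{"slide":[0,0,-0.0008],"turn":0,"claw":1},{"slide":[0,0,0],"turn":0,"claw":1}]'
```

```text
time_s: 11.4
ee_pos: [0.4521, -0.1097, 0.0217]
ee_rot: [[0.223, 0.0, 0.975], [-0.975, -0.0, 0.223], [0.0, -1.0, -0.0]]
ft_force: [-1.7, -0.4, 3.7]
finger_gap: 0.001
```

```bash
python3 -m jog '[{"slide":[0,0,-0.0008],"turn":0,"claw":1},{"slide":[0,0,-0.0008],"turn":0,"claw":1},{"slide":[0,0,0],"turn":0,"claw":1},{"slide":[0,0,0],"turn":0,"claw":1}]'
```

```text
time_s: 11.73
ee_pos: [0.4521, -0.1097, 0.0202]
ee_rot: [[0.223, 0.0, 0.975], [-0.975, -0.0, 0.223], [0.0, -1.0, 0.0]]
ft_force: [-0.0, -0.4, 4.4]
finger_gap: 0.001
```

```bash
python3 -m jog '[{"slide":[0,0,-0.0005],"turn":0,"claw":1},{"slide":[0,0,-0.0005],"turn":0,"claw":1},{"slide":[0,0,0],"turn":0,"claw":1}]'
```

```text
time_s: 11.98
ee_pos: [0.4521, -0.1098, 0.0199]
ee_rot: [[0.223, -0.0, 0.975], [-0.975, -0.001, 0.223], [0.001, -1.0, -0.0]]
ft_force: [-3.2, -0.1, 14.1]
finger_gap: 0.002
```

```bash
python3 -m jog '[{"slide":[0,0,-0.0005],"turn":0,"claw":1},{"slide":[0,0,0],"turn":0,"claw":1},{"slide":[0,0,0],"turn":0,"claw":1}]'
```

```text
time_s: 12.23
ee_pos: [0.4522, -0.1097, 0.0198]
ee_rot: [[0.223, -0.0, 0.975], [-0.975, -0.001, 0.223], [0.001, -1.0, -0.0]]
ft_force: [-4.9, 0.4, 19.5]
finger_gap: -0.005
```

The third plunger is home. Now the last one.

```bash
python3 -m jog '[{"slide":[0,0,0.01],"turn":0,"claw":1},{"slide":[0,0,0.03],"turn":0,"claw":1},{"slide":[0,0,0.03],"turn":0,"claw":1},{"slide":[0,0,0.03],"turn":0,"claw":1},{"slide":[0.0266,0.0217,0],"turn":0,"claw":1},{"slide":[0.0266,0.0217,0],"turn":0,"claw":1},{"slide":[0.0266,0.0217,0],"turn":0,"claw":1},{"slide":[0.0266,0.0217,0],"turn":0,"claw":1},{"slide":[0.0266,0.0217,0],"turn":0,"claw":1},{"slide":[0,0,0],"turn":0,"claw":1},{"slide":[0,0,0],"turn":0,"claw":1},{"slide":[0,0,-0.03],"turn":0,"claw":1},{"slide":[0,0,-0.03],"turn":0,"claw":1},{"slide":[0,0,-0.025],"turn":0,"claw":1},{"slide":[0,0,-0.003],"turn":0,"claw":1},{"slide":[0,0,0],"turn":0,"claw":1},{"slide":[0,0,0],"turn":0,"claw":1},{"slide":[0,0,0],"turn":0,"claw":1},{"slide":[0,0,0],"turn":0,"claw":1}]'
python3 - <<'E'
from h import *
p,d=optics.camera("scene");cv2.imwrite("pics/sc6.png",cv2.resize(p[150:250,210:340,::-1],None,fx=6,fy=6,interpolation=cv2.INTER_NEAREST))
E
```

```text
time_s: 13.82
ee_pos: [0.5863, -0.0012, 0.0324]
ee_rot: [[0.223, 0.003, 0.975], [-0.975, -0.0, 0.223], [0.001, -1.0, 0.003]]
ft_force: [-0.2, -0.3, 0.9]
finger_gap: -0.001
```

View pics/sc6.png

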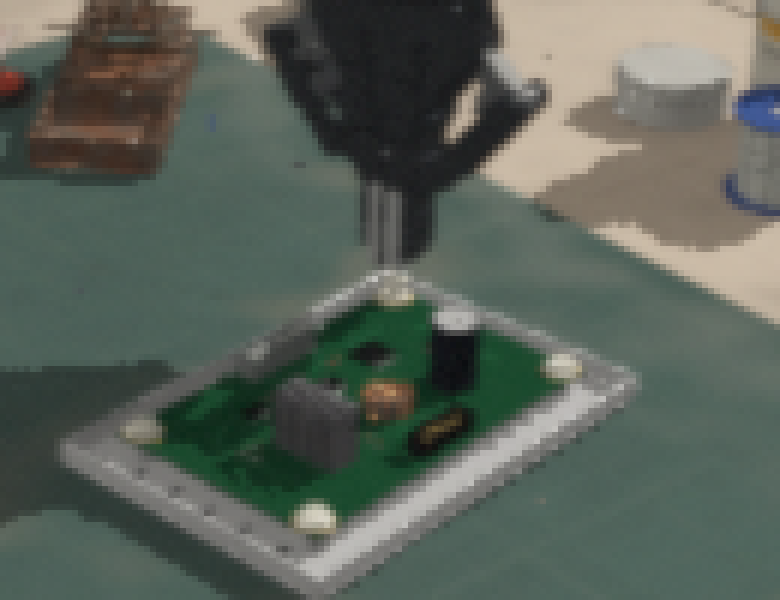

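The first three rivets are down, and the tip is above the last one at (396,283). Pressing.

```bash
python3 -m jog '[{"slide":[-0.001,-0.001,-0.002],"turn":0,"claw":1},{"slide":[0,0,-0.001],"turn":0,"claw":1},{"slide":[0,0,-0.001],"turn":0,"claw":1},{"slide":[0,0,-0.001],"turn":0,"claw":1},{"slide":[0,0,-0.001],"turn":0,"claw":1},{"slide":[0,0,0],"turn":0,"claw":1}]'
```

```text
time_s: 14.37
ee_pos: [0.5841, -0.0021, 0.0248]
ee_rot: [[0.223, -0.0, 0.975], [-0.975, -0.0, 0.223], [0.0, -1.0, -0.0]]
ft_force: [-1.0, 0.1, 2.3]
finger_gap: 0.001
```

```bash
python3 -m jog '[{"slide":[0,0,-0.0008],"turn":0,"claw":1},{"slide":[0,0,-0.0008],"turn":0,"claw":1},{"slide":[0,0,-0.0008],"turn":0,"claw":1},{"slide":[0,0,0],"turn":0,"claw":1}]'
```

```text
time_s: 14.7
ee_pos: [0.5841, -0.0022, 0.0224]
ee_rot: [[0.223, 0.0, 0.975], [-0.975, -0.0, 0.223], [0.0, -1.0, 0.0]]
ft_force: [-1.9, -1.1, 4.4]
finger_gap: 0.002
```

```bash
python3 -m jog '[{"slide":[0,0,-0.0008],"turn":0,"claw":1},{"slide":[0,0,-0.0008],"turn":0,"claw":1},{"slide":[0,0,0],"turn":0,"claw":1},{"slide":[0,0,0],"turn":0,"claw":1}]'
```

```text
time_s: 15.03
ee_pos: [0.5841, -0.0021, 0.0207]
ee_rot: [[0.223, 0.0, 0.975], [-0.975, -0.0, 0.223], [0.0, -1.0, 0.0]]
ft_force: [-1.4, 0.1, 5.0]
finger_gap: 0.004
```

```bash
python3 -m jog '[{"slide":[0,0,-0.0005],"turn":0,"claw":1},{"slide":[0,0,-0.0005],"turn":0,"claw":1},{"slide":[0,0,0],"turn":0,"claw":1}]'
```

```text
time_s: 15.28
ee_pos: [0.5841, -0.0021, 0.0201]
ee_rot: [[0.223, 0.0, 0.975], [-0.975, -0.0, 0.223], [0.0, -1.0, -0.0]]
ft_force: [-1.6, -0.1, 8.1]
finger_gap: -0.001
```

```bash
python3 -m jog '[{"slide":[0,0,-0.0006],"turn":0,"claw":1},{"slide":[0,0,-0.0006],"turn":0,"claw":1},{"slide":[0,0,0],"turn":0,"claw":1},{"slide":[0,0,0],"turn":0,"claw":1}]'
```

```text
time_s: 15.62
ee_pos: [0.5842, -0.0021, 0.02]
ee_rot: [[0.223, 0.0, 0.975], [-0.975, -0.001, 0.223], [0.001, -1.0, -0.0]]
ft_force: [-5.1, 0.0, 15.7]
finger_gap: 0.001
```

```bash
python3 -m jog '[{"slide":[0,0,-0.0004],"turn":0,"claw":1},{"slide":[0,0,0],"turn":0,"claw":1},{"slide":[0,0,0],"turn":0,"claw":1}]'
```

```text
time_s: 15.87
ee_pos: [0.5842, -0.0021, 0.0199]
ee_rot: [[0.223, 0.0, 0.975], [-0.975, -0.001, 0.223], [0.001, -1.0, -0.0]]
ft_force: [-5.9, -0.5, 18.1]
finger_gap: -0.001
```

All four are home. I'll lift clear and check from both cameras.

```bash
python3 -m jog '[{"slide":[0,0,0.01],"turn":0,"claw":1},{"slide":[0,0,0.04],"turn":0,"claw":1},{"slide":[0,0,0.04],"turn":0,"claw":1},{"slide":[0,0,0.04],"turn":0,"claw":1},{"slide":[0,0,0.04],"turn":0,"claw":1},{"slide":[0,0,0.03],"turn":0,"claw":1},{"slide":[-0.02,-0.035,0],"turn":0,"claw":1},{"slide":[-0.02,-0.035,0],"turn":0,"claw":1},{"slide":[-0.02,-0.035,0],"turn":0,"claw":1},{"slide":[-0.02,-0.035,0],"turn":0,"claw":1},{"slide":[-0.02,-0.035,0],"turn":0,"claw":1},{"slide":[-0.02,-0.035,0],"turn":0,"claw":1},{"slide":[-0.02,-0.035,0],"turn":0,"claw":1},{"slide":[-0.02,-0.035,0],"turn":0,"claw":1},{"slide":[-0.02,-0.035,0],"turn":0,"claw":1},{"slide":[-0.02,-0.035,0],"turn":0,"claw":1},{"slide":[0,0,0],"turn":0,"claw":1},{"slide":[0,0,0],"turn":0,"claw":1},{"slide":[0,0,0],"turn":0,"claw":1}]'
python3 - <<'E'
from h import *
S=cv2.resize
p,d=optics.camera("scene");o=np.load("scene_p.npy")
a=np.vstack([o[185:255,210:330],p[185:255,210:330]])[:,:,::-1];cv2.imwrite("pics/sc7.png",S(a,None,fx=4,fy=4,interpolation=cv2.INTER_NEAREST))
p,d=optics.camera("top");o=np.load("top_p.npy")
a=np.hstack([o[140:280,120:385],p[140:280,120:385]])[:,:,::-1];cv2.imwrite("pics/tp7.png",S(a,(795,210),interpolation=cv2.INTER_NEAREST))
for r in((155,255,235,325),(180,275,110,195),(150,190,355,390)):
    x,y=(cv2.cvtColor(q[r[0]:r[1],r[2]:r[3]],cv2.COLOR_RGB2GRAY).astype(np.float32) for q in(o,p));print(cv2.phaseCorrelate(x,y,cv2.createHanningWindow(x.shape[::-1],cv2.CV_32F)))
E
```

```text
time_s: 17.45
ee_pos: [0.3844, -0.3516, 0.2177]
ee_rot: [[0.223, 0.0, 0.975], [-0.975, 0.001, 0.223], [-0.001, -1.0, 0.0]]
ft_force: [0.4, 0.9, -0.2]
finger_gap: -0.002
((0.019506876220795277, 0.022759762028478292), 1.004124120924208)
((-0.00693761364633616, 0.013445404911415437), 0.994175903554316)
((-0.0032158261389412246, -0.0015223734854146187), 1.0020151038136746)
```

View pics/sc7.png

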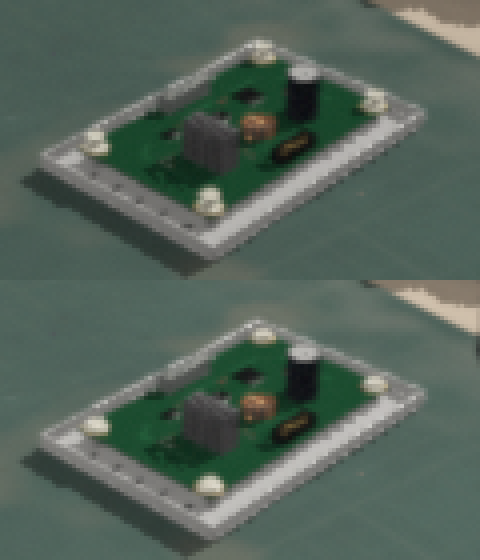

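View pics/tp7.png

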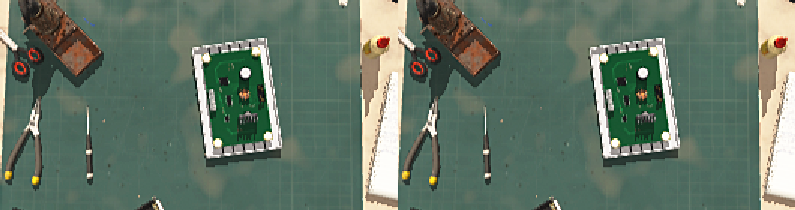

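In the before/after picture all four plungers are down on their flanges, at (262,335), (375,384), (95,426) and (210,486). The tray, pliers, driver and bottle show no movement (under 0.03 px), so I'm handing the job in.

```bash
python3 -c "
from bench import bot;print(bot.finish_job())"
```

```text
the job is handed in; nothing more can be done
None
```

All four rivet plungers are pressed home, and the job is handed in at about 17.5 s of the 48 s allowed. I pressed them one at a time with the shut fingertips: capacitor corner, its diagonal, heat-sink corner, then the last one.

- **Presses:** each plunger slid at about 3–6 N and then stopped hard at a fingertip height of 19.7–20.0 mm. The given home height is 20.4 mm, so that is within the 0.7 mm I'd expect from reading error. Peak force readings were 17, 24.5, 19.5 and 18 N, under the 35 N limit.
- **Last pictures:** all four buttons are visibly down. The tray, the region with the pliers and screwdriver, and the flux bottle moved less than 0.03 pixel (under 0.1 mm) from the start. The arm is clear of everything.
- **Disagreement:** my first button measurements were about 5 mm too far apart in y, because the colour mask caught some of the tray lip. Fitting the tray's known layout corrected this. The capacitor then checked to 0.3 mm, and I trimmed each approach by a few millimetres at most from the pictures.

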